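# Load the lubricant tins into the bench rack and close its cover

## Robot

A 6-joint arm with a two-finger parallel gripper is mounted at the origin on the work surface. World frame = base frame: x ahead of the robot, y to its left, z up, the work surface at z = 0. Lengths are in m, angles in rad, forces in N, time in s.
With the tool pointing down it reaches from about 0.375 to 0.9 m from the base axis. Payload 3.1 kg.
Tool frame: the origin (TCP) lies midway between the tips of the shut fingers; the grasp point (between the pads) lies 19 mm behind it; z points along the fingers, y is the line along which they close (so a half turn about z gives the same grasp; the last joint's range is limited). The gripper opens to 87 mm and grips with 3 to 60 N. Pads are 19 mm wide; open, the fingers measure 117 mm over their backs; the gripper's body (75 mm by 190 mm) begins 51 mm behind the grasp point.
Start: joints at [1.093, 0.527, 1.433, -0, 1.181, -0.178], TCP at [0.184, 0.597, 0.223] pointing down, gripper open.
Joint ranges: [-3.08, 3.08], [-0.75, 2.2], [0.22, 2.44], [-1.43, 4.57], [0, 2.65], [-2.85, 2.85]. Speed limits (rad/s): [2.79, 2.79, 3.14, 3.14, 3.14, 3.14].

## Interface

Orientations are given as a unit quaternion [x, y, z, w].
In Python, from rig import robot gives the robot as it stands.
- The arm moves only by the shell command python3 -m jog 'ROWS' [FORCE]. ROWS is a JSON object of lists of equal length, an entry for each row: "dp": the shift along the tool's x, y, z in mm, a list of three; "delta_rot": the turn, a rotation vector about the tool's x, y, z in rad, a list of three; "gripper": the opening, from -1 (shut) to 1 (fully open). A call has 1 to 12 rows; each row is the pose to reach, as a shift and turn from the pose commanded when the call began, along the tool's axes at that moment; what a row does not reach only later rows make up. A row lasts 1/10 s, in which the tool goes at most 50 mm and 8.59 degrees, less where a joint would pass 70% of its speed; a pose out of reach is approached as far as the arm can. A call with a gripper value outside its range is refused whole. The fingers move at their own pace and stop on an object; FORCE is the grip in N (left out, the last holds). Time passes only in rows, so rows that repeat a pose let the fingers close. It gives the time, the measured TCP pose, the force, the opening and the grip force at its end, in the units of the state.
- robot.get_obs(): the state, without advancing time (a new reading comes with each control period).
- robot.camera(name): name is "side" or "top"; returns the picture (420x560x3 uint8, red, green, blue); there is no depth.
- robot.camera_model(name): a dict with "fx", "fy", "cx", "cy" (pixels), "xyz" and "orientation" of the camera in the world. Camera axes: x right, y down, z forward; pixel columns grow to the right and rows downward; lengths in m; the calibration is good to about 2 mm. A picture is of the moment at which its call begins. camera_model takes no time and is no camera call.
- robot.hand_in(): hands the job in; it is judged then, once.
Trained networks look in the newest picture that a camera, given by its name, has taken for a name from the list of things; names that differ only in an ending like _2 or _b are one class to them, and where a whole thing is asked for, a point or a joint stands for the part that bears it (a point fixed in the world has none). Each returns a list of dicts, best first, with "score" (0 to 1); they miss things now and then, are a little off and sometimes report something else, mostly with a low value. They report only what shows in the picture. A call takes as long as a camera call. They do not tell look-alikes from the thing itself.
- robot.search_frame(name, camera): "rect" ([left, top, right, bottom] in pixels, round what is visible of it).
The state is a dict: "time": time; "q": joint angles; "joint_velocities": joint speeds; "joint_torque": joint torques, N m; "position": TCP position; "tool_rot": TCP orientation; "ft_force": force on the tool from outside, world axes, zero at the start; "moment": the same for the moment, N m; "grip_width": finger opening in m; "grip_force": force on a finger pad.
Only numpy, scipy, OpenCV 4.12 (cv2) and the standard library are available. Lean on these libraries where they do the work, as an engineer would, in place of code of your own. Each camera call takes 0.05 s, during which the arm holds its last target. There are 200 camera calls.

## Task

Load the three small metal tins into the rack: stand them upright between the guide rails in single file, the tallest farthest in, then the middle one, then the shortest nearest the mouth, pushing the row in under the hood until you feel it come up against the hidden sprung end stop, and press it gently home there for a moment. Then slide the rack's clear cover all the way shut over the loading port, and leave everything else on the bench where it is, with no tin knocked over.

Things in the scene. Friction and masses are not known exactly. Their poses are not given: they have to be found in the camera images.
- rack: fixed rack. Origin on the bench at the centre of the lane's mouth; x runs into the lane (roughly to the robot's left), y across it (roughly towards the robot), z up. Guide rails 20 mm high, 4 mm thick, 46 mm apart inside, x = 0 to 245 mm; equally high flares widen the mouth to 77 mm at x = -37 mm. Floor: the bench. x = 0 to 88 mm is the loading port, open from above.
- hood_edge (a point): middle of the hood's front edge, underside of its roof: rack x = 88 mm, 118 mm above the bench. The hood covers the lane from there to x = 245 mm: clear roof 5 mm thick, side walls out to y = +-31 mm, cover channels on top out to +-46 mm. To push the last tin home beneath hood, cover and handle the tool must lean 25 to 45 degrees, fingertips towards the hood.
- stop_zone (a point): on the bench at rack x = 200 mm, middle of the end stop's range: clamped in the hood, its rubber pad's face 190 to 210 mm in from the mouth, different each time and not told. A row of three begins 70 to 90 mm in when it just touches. The pad is sprung: 0.67 mm per N, 10 mm in all, then solid. Push till the tool feels 10 to 14 N (the tins' drag takes up to 5 N of it); 25 N on it is too much.
- cover (a joint): travel of the flat clear cover, m: 0 = fully open (stowed over the hood), 0.085 = fully shut over the loading port; starts at 0 to 0.015 and grows as it is pulled towards the mouth (rack -x). 117 x 80 x 5 mm, underside 124 mm and top 129 mm above the bench, front edge at rack x = 88 mm minus this value. About 3 N of friction; stays where it is left.
- cover_handle (a point): centre of the cover's upright black handle, a flat bar 44 mm along rack y, 10 mm along rack x and 32 mm high on top of the cover, 20 mm behind the cover's front edge; this point is 145 mm above the bench, the handle's top is 161 mm above it.
- tin_tall: bare metal tin, upright cylinder 40 mm in diameter, 92 mm high in all (metal body 82 mm, then a black cap 22 mm wide, 10 mm high), about 140 g. The tallest of three. Origin: centre of its underside; z up.
- tin_mid: bare metal tin, upright cylinder 40 mm in diameter, 76 mm high in all (metal body 66 mm, then a black cap 22 mm wide, 10 mm high), about 120 g. The middle-sized of three. Origin: centre of its underside; z up.
- tin_short: bare metal tin, upright cylinder 40 mm in diameter, 60 mm high in all (metal body 50 mm, then a black cap 22 mm wide, 10 mm high), about 100 g. The shortest of three. Origin: centre of its underside; z up.
- oil_bottle: bystander: white bottle, 66 mm in diameter, 150 mm high; origin under its centre.
- parts_bowl: bystander: steel bowl, 90 mm across the rim, 40 mm high; origin under its centre.
- screwdriver: bystander: screwdriver lying flat along its x axis; origin under its middle.
- spanner: bystander: spanner lying flat along its x axis; origin under its middle.
- grease_jar: bystander: squat jar 64 mm in diameter, 50 mm high; origin under its centre.
- bearing: bystander: steel bearing ring lying flat, 52 mm across, 15 mm high; origin under its centre.
- wood_block: bystander: wooden block 60 x 40 x 30 mm; origin under its centre.
Mind the look-alikes: they are no part of the job. What is shaped like the tin_short but blue or red is not meant.

How it is judged:
On the way, in this order (a step that is already met when the one before it is completed fails the run):
1. the tallest tin is in the lane, upright between the rails, more than 75 mm in from the mouth (x of tin_tall in the frame of rack above 0.075 m and y of tin_tall in the frame of rack between -0.008 and 0.008 m and angle between tin_tall's own z axis and vertical below 0.15 rad and z of tin_tall in the frame of rack below 0.006 m), for 0.1 s.
2. the middle tin has followed it, upright, more than 75 mm in (x of tin_mid in the frame of rack above 0.075 m and y of tin_mid in the frame of rack between -0.008 and 0.008 m and angle between tin_mid's own z axis and vertical below 0.15 rad and z of tin_mid in the frame of rack below 0.006 m), for 0.1 s.
3. the row of three is closed up and the tallest tin is pressed on the end stop with more than 3 N (contact force between tin_tall and rack above 3 N and x of tin_short in the frame of rack above 0.075 m and y of tin_short in the frame of rack between -0.008 and 0.008 m and angle between tin_short's own z axis and vertical below 0.15 rad and z of tin_short in the frame of rack below 0.006 m and horizontal distance between tin_tall and tin_mid below 0.043 m and horizontal distance between tin_mid and tin_short below 0.043 m), for 0.2 s.
4. the cover is slid fully shut (within 4 mm) (value of joint cover above 0.081 m), for 0.2 s.
At the end, for the whole second after the job is handed in: Tins at rest, upright (0.15 rad) on the bench, within 8 mm of the lane centre line: tallest over 160 mm in from the mouth, then the middle one (over 120 mm), then the shortest (over 80 mm), gaps at most 3 mm; cover shut to within 4 mm (joint above 0.081) (x of tin_tall in the frame of rack above 0.16 m and y of tin_tall in the frame of rack between -0.008 and 0.008 m and angle between each of tin_tall, tin_mid, tin_short's own z axis and vertical below 0.15 rad and z of each of tin_tall, tin_mid, tin_short in the frame of rack below 0.006 m and x of tin_mid in the frame of rack above 0.12 m and y of tin_mid in the frame of rack between -0.008 and 0.008 m and x of tin_short in the frame of rack above 0.08 m and y of tin_short in the frame of rack between -0.008 and 0.008 m and horizontal distance between tin_tall and tin_mid below 0.043 m and horizontal distance between tin_mid and tin_short below 0.043 m and value of joint cover above 0.081 m and linear speed of each of tin_tall, tin_mid, tin_short below 0.02 m/s); the robot touches nothing.
It fails at once if a tin is knocked over (angle between any of tin_tall, tin_mid, tin_short's own z axis and vertical above 0.6 rad).
It fails at once if the row is rammed: over 25 N between the tallest tin and the rack, deep in the lane (contact force between tin_tall and rack above 25 N and x of tin_tall in the frame of rack above 0.15 m).
It fails at once if another thing on the bench is moved by more than 30 mm (distance of any of oil_bottle, parts_bowl, screwdriver, spanner, grease_jar, bearing, wood_block from where it was at the start of the episode above 0.03 m).
It also fails if it takes over 72 s, if anything falls off the work surface, if the arm or the gripper's body presses on something with over 40 N, if the wrist force passes 120 N, or if a joint passes its speed limit or range.

## Working session

There is one attempt and no reset: what is moved stays moved. The work goes in short steps, Python scripts to look and compute and a shell command to move; the robot and the scene stay as the last step left them, time stands still between calls to the robot, and variables do not carry over. Pictures are saved under pics/ and viewed, at most 12 in all, crops included, and the job is handed in when it is done.

```bash
mkdir -p pics; ls; python3 - <<'E'
from rig import robot
import cv2
for c in ("top","side"):
    im=robot.camera(c); cv2.imwrite(f"pics/{c}0.png",im[:,:,::-1]); print(c,robot.camera_model(c))
    for n in ["tin_tall","tin_mid","tin_short","rack","cover_handle","hood_edge","oil_bottle","parts_bowl","grease_jar","wood_block"]:
        try: print(n,[(d['rect'],round(d['score'],2)) for d in robot.search_frame(n,c)][:4])
        except Exception as e: print(n,e)
o=robot.get_obs(); print(o['time'],o['position'],o['tool_rot'],o['ft_force'],o['grip_width'])
E
```

```text
pics
top {'fx': 381.39823163215925, 'fy': 381.39823163215925, 'cx': 287.21452197599893, 'cy': 214.543774376081, 'xyz': array([ 0.4544497, -0.0625541,  0.8949092]), 'orientation': array([-0.69538501,  0.71446183, -0.04969453,  0.05928269])}
tin_tall [([330.9, 179.0, 353.1, 205.8], 0.78)]
tin_mid [([327.7, 236.7, 351.7, 257.2], 0.54)]
tin_short [([393.1, 215.3, 416.0, 236.9], 0.86), ([403.8, 190.0, 433.3, 207.5], 0.83), ([364.2, 253.3, 385.6, 272.7], 0.68)]
rack [([127.4, 175.9, 270.5, 237.6], 0.9), ([362.8, 145.1, 389.1, 170.1], 0.35)]
cover_handle [([154.0, 180.4, 211.5, 227.4], 0.66)]
hood_edge [([126.9, 182.8, 268.6, 231.2], 0.87), ([359.9, 208.0, 381.8, 231.1], 0.41)]
oil_bottle [([168.7, 130.4, 209.8, 170.3], 0.65)]
parts_bowl [([215.3, 137.6, 253.7, 173.9], 0.8)]
grease_jar [([283.8, 256.1, 309.3, 282.7], 0.92)]
wood_block [([361.3, 146.7, 389.2, 171.1], 0.9)]
side {'fx': 406.6779921894677, 'fy': 406.6779921894677, 'cx': 276.4142763767853, 'cy': 212.34433285424782, 'xyz': array([ 0.16470022, -0.59474595,  0.71451369]), 'orientation': array([ 0.85697262, -0.29969977,  0.12827029, -0.399155  ])}
tin_tall [([321.0, 240.3, 342.4, 279.7], 0.67)]
tin_mid [([279.2, 273.6, 295.7, 306.3], 0.96)]
tin_short [([378.2, 305.9, 403.8, 336.1], 0.95), ([322.8, 285.7, 342.0, 316.3], 0.84), ([283.4, 306.9, 308.1, 336.5], 0.55), ([226.5, 256.6, 257.4, 297.1], 0.22)]
rack [([200.8, 145.7, 289.1, 246.3], 0.72)]
cover_handle [([211.0, 157.7, 258.9, 185.6], 0.61)]
hood_edge [([195.4, 143.6, 291.5, 243.6], 0.62)]
oil_bottle [([263.4, 138.1, 284.9, 193.6], 0.72)]
parts_bowl [([279.1, 185.2, 311.1, 211.3], 0.77)]
grease_jar [([228.9, 259.3, 258.3, 294.3], 0.97)]
wood_block [([372.2, 259.5, 406.3, 286.8], 0.91), ([199.1, 145.5, 289.3, 245.2], 0.57)]
1.1 [0.18393716 0.59729501 0.22254708] [ 1.48852955e-01  9.88859342e-01 -1.82446062e-06 -4.06000728e-06] [ 0.51809446 -0.21749862 -0.07858529] 0.0872600441991728
```

```bash
python3 - <<'E'
import cv2
a=cv2.imread("pics/top0.png"); 
cv2.imwrite("pics/top0c.png",cv2.resize(a[120:300,110:450],(0,0),fx=2.35,fy=2.35,interpolation=cv2.INTER_CUBIC))
b=cv2.imread("pics/side0.png"); cv2.imwrite("pics/side0c.png",cv2.resize(b[130:350,180:440],(0,0),fx=2.7,fy=2.7,interpolation=cv2.INTER_CUBIC))
E
```

```text
(no output)
```

View pics/top0c.png

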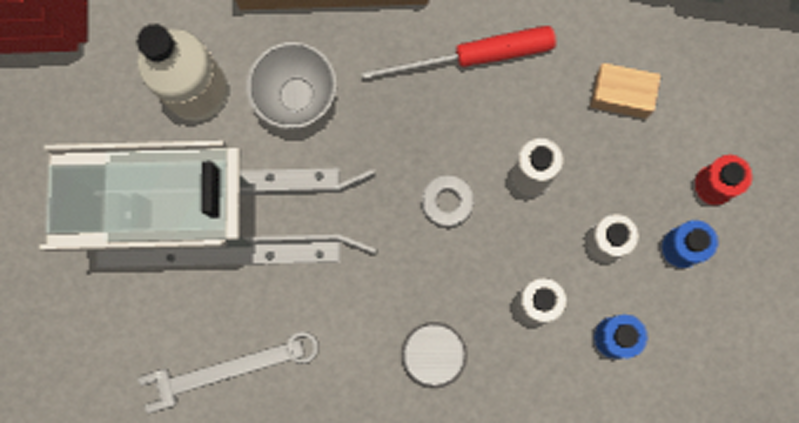

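View pics/side0c.png

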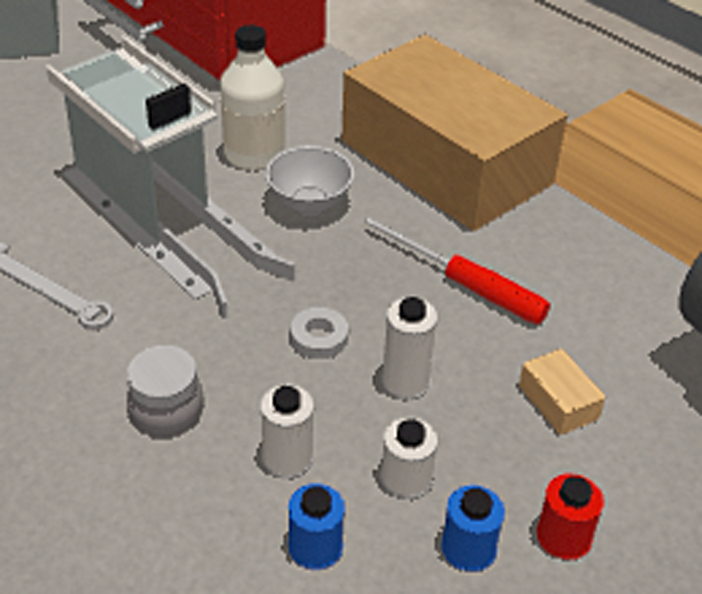

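The top crop shows the bare tins at about (540,158), (615,235) and (542,300). By height in the side view they are tall, short and mid respectively. The rack is at left with its mouth facing right. Next I'll zoom in on the rack in both views and locate the caps.

```bash
cat > h.py <<'E'
import numpy as np, cv2
from scipy.spatial.transform import Rotation as R
from rig import robot
def ray(c,uv):
    m=robot.camera_model(c); d=np.array([(uv[0]-m['cx'])/m['fx'],(uv[1]-m['cy'])/m['fy'],1.])
    return m['xyz'],R.from_quat(m['orientation']).apply(d)
def atz(c,uv,z):
    o,d=ray(c,uv); return o+d*(z-o[2])/d[2]
def proj(c,P):
    m=robot.camera_model(c); p=R.from_quat(m['orientation']).inv().apply(np.atleast_2d(P)-m['xyz'])
    return np.c_[m['fx']*p[:,0]/p[:,2]+m['cx'],m['fy']*p[:,1]/p[:,2]+m['cy']]
def blobs(im,box,th=60,amin=12):  # dark blobs, box=(l,t,r,b)
    l,t,r,b=box; g=(im[t:b,l:r].max(2)<th).astype(np.uint8)
    n,_,s,c=cv2.connectedComponentsWithStats(g)
    return [(np.round(c[i]+[l,t],1),s[i,4],s[i,:4]+[l,t,0,0]) for i in range(1,n) if s[i,4]>=amin]
E
python3 - <<'E'
from h import *
a=cv2.imread("pics/top0.png");b=cv2.imread("pics/side0.png")
for c in blobs(a,(320,170,440,280)): print('top',c)
for c in blobs(a,(180,180,215,220)): print('toph',c)
for c in blobs(b,(260,230,420,350)): print('side',c)
for c in blobs(b,(225,150,260,185)): print('sideh',c)
x=cv2.resize(a[170:246,118:275],(0,0),fx=5,fy=5,interpolation=cv2.INTER_CUBIC)
cv2.imwrite("pics/r1.png",x)
cv2.imwrite("pics/r2.png",cv2.resize(b[140:255,195:295],(0,0),fx=5,fy=5,interpolation=cv2.INTER_CUBIC))
E
```

```text
top (array([340. , 187.1]), np.int32(64), array([336, 183,   9,   9]))
top (array([421. , 193.9]), np.int32(64), array([417, 190,   9,   9]))
top (array([372.3, 219.4]), np.int32(58), array([368, 216,   9,   9]))
top (array([406. , 222.1]), np.int32(68), array([402, 218,   9,   9]))
top (array([376.1, 262.7]), np.int32(52), array([371, 259,  10,   9]))
toph (array([198.9, 200.3]), np.int32(153), array([196, 189,   7,  23]))
side (array([332.1, 244.3]), np.int32(69), array([328, 240,   9,   9]))
side (array([285.7, 277.6]), np.int32(80), array([281, 273,  10,  10]))
side (array([331.6, 290.1]), np.int32(79), array([327, 286,  10,  10]))
side (array([392.8, 311.8]), np.int32(96), array([387, 307,  12,  11]))
side (array([296.6, 315.7]), np.int32(92), array([292, 311,  10,  11]))
side (array([356. , 316.1]), np.int32(97), array([351, 311,  11,  11]))
sideh (array([242. , 169.1]), np.int32(183), array([234, 161,  17,  17]))
```

View pics/r1.png

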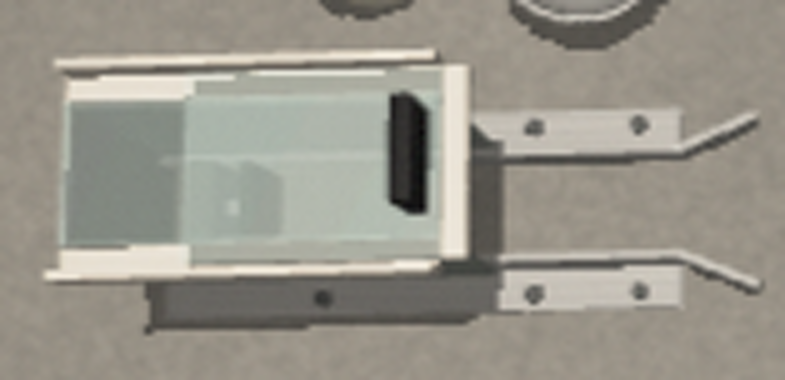

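View pics/r2.png

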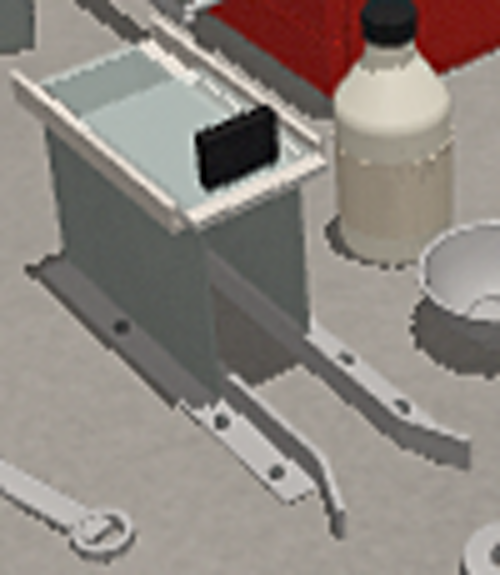

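The zoomed top crop shows the flare tips at (757,118) and (760,287) and the rail bends at (683,153) and (683,255). The black handle is near (408,152). In the side crop the flare tips are at (338,515) and (467,440). Now I'll fit the rack pose.

```bash
cat >> h.py <<'E'
def fitrack():
    from scipy.optimize import least_squares
    pt={'top':[((757,118),(-37,-40.5,20)),((760,287),(-37,40.5,20)),((683,153),(0,-25,20)),((683,255),(0,25,20))],
        'side':[((338,513),(-37,40.5,20)),((467,440),(-37,-40.5,20))]}
    off={'top':(118,170),'side':(195,140)}
    U={c:np.array([(np.array(p)+.5)/5-.5+off[c] for p,_ in v]) for c,v in pt.items()}
    X={c:np.array([q for _,q in v])/1000 for c,v in pt.items()}
    def W(s,X): c,n=np.cos(s[2]),np.sin(s[2]); return np.c_[s[0]+c*X[:,0]-n*X[:,1],s[1]+n*X[:,0]+c*X[:,1],X[:,2]]
    f=lambda s:np.concatenate([(proj(c,W(s,X[c]))-U[c]).ravel() for c in pt])
    r=least_squares(f,[0.47,0.1,1.5]); return r.x,np.round(r.fun.reshape(-1,2),1)
E
python3 - <<'E'
from h import *
s,res=fitrack(); print('rack',s,res.tolist())
tops={'tall':((340,187.1),(332.1,244.3),.092),'mid':((341.4,247.7),(285.7,277.6),.076),'short':((372.3,219.4),(331.6,290.1),.060)}
a=cv2.imread("pics/top0.png")
for c in blobs(a,(330,235,355,260),75): print(c)
c,n=np.cos(s[2]),np.sin(s[2]); M=np.array([[c,n],[-n,c]])
for k,(t,d,h) in tops.items():
    p,q=atz('top',t,h-.002),atz('side',d,h-.004); print(k,p[:2].round(4),q[:2].round(4),'rack',(M@(p[:2]-s[:2])).round(4))
from itertools import product
for z in [(.145)]:
    p,q=atz('top',(198.9,200.3),.15),atz('side',(242,169.1),.145); print('handle rack',M@(p[:2]-s[:2]),M@(q[:2]-s[:2]))
for nm,uv,z in [('jar',(296.5,269.4),.05),('bearing',(300.5,205.4),.01)]: print(nm,M@(atz('top',uv,z)[:2]-s[:2]), atz('top',uv,z))
for nm,uv in [('hoodfront top',((468+.5)/5-.5+118,(65.5)/5-.5+170)),('hoodfront bot',((468+.5)/5-.5+118,(258.5)/5-.5+170))]: print(nm,M@(atz('top',uv,.124)[:2]-s[:2]))
E
```

```text
rack [0.60237964 0.02555887 1.56631602] [[0.2, -0.1], [0.1, 0.4], [-0.7, -0.2], [-0.5, 0.5], [0.5, 0.0], [0.6, 0.4]]
(array([341.1, 247.2]), np.int32(66), array([337, 243,   9,   9]))
tall [ 0.6364 -0.1685] [ 0.6359 -0.1687] rack [-0.1939 -0.0349]
mid [ 0.507  -0.1674] [ 0.5073 -0.1675] rack [-0.1934  0.0945]
short [ 0.5686 -0.2405] [ 0.5676 -0.2412] rack [-0.2662  0.0326]
handle rack [ 0.095969   -0.00135347] [ 0.09700591 -0.00088528]
jar [-0.09615575  0.13819763] [ 0.46375259 -0.06997675  0.05      ]
bearing [-0.10967097 -0.01123711] [ 0.61312528 -0.08416134  0.01      ]
hoodfront top [ 0.07728659 -0.04341087]
hoodfront bot [0.07653278 0.03763459]
```

```bash
cat >> h.py <<'E'
RX,RY,RT=0.6024,0.0256,1.5663
def w2r(p): c,n=np.cos(RT),np.sin(RT); d=np.array(p[:2])-[RX,RY]; return np.array([c*d[0]+n*d[1],-n*d[0]+c*d[1]])
def r2w(x,y): c,n=np.cos(RT),np.sin(RT); return np.array([RX+c*x-n*y,RY+n*x+c*y])
def go(x,y,z,lean=0,rack=True):
    """dp (mm) and delta_rot to bring TCP there: tool x along lane, closing across it, lean deg towards hood"""
    o=robot.get_obs(); p=np.r_[r2w(x,y) if rack else (x,y),z]; Rc=R.from_quat(o['tool_rot'])
    c,n=np.cos(RT),np.sin(RT); Rt=R.from_matrix(np.array([[c,n,0],[n,-c,0],[0,0,-1.]]))*R.from_euler('y',lean,degrees=True)
    print('dp',(Rc.inv().apply(p-o['position'])*1000).round(1),'rot',(Rc.inv()*Rt).as_rotvec().round(3),'at rack',w2r(o['position']).round(4),'z',o['position'][2].round(4),'F',o['ft_force'].round(1),'w',round(o['grip_width'],4),'t',o['time'])
E
python3 - <<'E'
from h import *
for uv,z,n in [((234.5,155.5),.04,'bowl'),((189,150),.08,'bottle'),((376,262.7),.06,'blue2')]: p=atz('top',uv,z); print(n,p.round(3),w2r(p).round(3))
go(.6362,-.1686,.22,rack=False)
E
```

```text
bowl [0.73  0.067 0.04 ] [ 0.041 -0.128]
bottle [0.733 0.162 0.08 ] [ 0.137 -0.13 ]
blue2 [ 0.474 -0.242  0.06 ] [-0.269  0.128]
dp [-657.7 -598.8    2.5] rot [-0.    -0.     1.276] at rack [0.5698 0.421 ] z 0.2225 F [ 0.5 -0.2 -0.1] w 0.0873 t 1.1
```

```bash
python3 -m jog '{"dp":[[-658,-599,0],[-658,-599,0],[-658,-599,0],[-658,-599,0],[-658,-599,0],[-658,-599,0],[-658,-599,0],[-658,-599,0],[-658,-599,0],[-658,-599,0],[-658,-599,0],[-658,-599,0]],"delta_rot":[[0,0,1.276],[0,0,1.276],[0,0,1.276],[0,0,1.276],[0,0,1.276],[0,0,1.276],[0,0,1.276],[0,0,1.276],[0,0,1.276],[0,0,1.276],[0,0,1.276],[0,0,1.276]],"gripper":[0.5,0.5,0.5,0.5,0.5,0.5,0.5,0.5,0.5,0.5,0.5,0.5]}' 20; python3 -c "
from h import *
go(.6362,-.1686,.22,rack=False)"
```

```text
time: 2.3
position: [0.49, 0.0787, 0.2229]
tool_rot: [0.709, 0.706, 0.0, 0.0]
ft_force: [0.4, -0.3, 0.2]
grip_width: 0.0655
grip_force: 0.0
dp [-246.7  147.3    2.9] rot [ 0.001 -0.     0.   ] at rack [0.0526 0.1126] z 0.2229 F [ 0.4 -0.3  0.2] w 0.0655 t 2.3
```

```bash
python3 -m jog '{"dp":[[-247,147,0],[-247,147,0],[-247,147,0],[-247,147,0],[-247,147,0],[-247,147,0],[-247,147,100],[-247,147,100],[-247,147,100],[-247,147,100]],"delta_rot":[[0,0,0],[0,0,0],[0,0,0],[0,0,0],[0,0,0],[0,0,0],[0,0,0],[0,0,0],[0,0,0],[0,0,0]],"gripper":[0.4,0.4,0.4,0.4,0.4,0.4,0.4,0.4,0.4,0.4]}'; python3 -c "
from h import *
im=robot.camera('side'); cv2.imwrite('pics/s1.png',cv2.resize(im[150:350,220:440,::-1],(0,0),fx=2.7,fy=2.7))
go(.6362,-.1686,.038,rack=False)"
```

```text
time: 3.3
position: [0.6347, -0.1667, 0.1221]
tool_rot: [0.709, 0.706, -0.0, -0.001]
ft_force: [0.7, -0.3, 0.7]
grip_width: 0.0609
grip_force: 0.0
dp [-1.3 -0.4 86.4] rot [0.003 0.001 0.001] at rack [-0.1927 -0.0349] z 0.1244 F [0.  0.1 0.1] w 0.0606 t 3.35
```

View pics/s1.png

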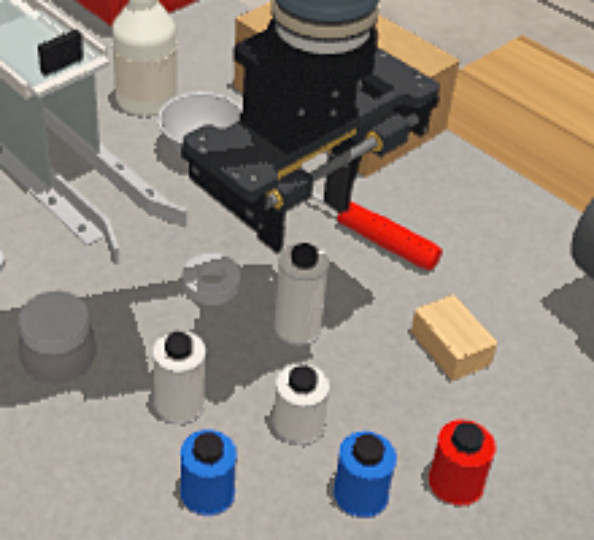

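The picture shows the open fingers straddling the tall tin at (300,250), with clear space on both sides. I'll descend and grip.

```bash
python3 -m jog '{"dp":[[-1,-0.5,40],[-1,-0.5,80],[-1,-0.5,86],[-1,-0.5,86],[-1,-0.5,86],[-1,-0.5,86],[-1,-0.5,86],[-1,-0.5,86]],"delta_rot":[[0,0,0],[0,0,0],[0,0,0],[0,0,0],[0,0,0],[0,0,0],[0,0,0],[0,0,0]],"gripper":[0.4,0.4,0.4,0.4,-1,-1,-1,-1]}' 20; python3 -c "
from h import *
go(.03,0,.12)"
```

```text
time: 4.15
position: [0.636, -0.1684, 0.0383]
tool_rot: [0.709, 0.706, 0.001, 0.002]
ft_force: [0.5, 0.5, 5.1]
grip_width: 0.0395
grip_force: 20.0
dp [223.8 -34.1 -82.1] rot [0.004 0.001 0.   ] at rack [-0.1939 -0.0345] z 0.0383 F [0.5 0.5 5.1] w 0.0395 t 4.15
```

```bash
python3 -m jog '{"dp":[[0,0,-40],[0,0,-60],[45,-7,-60],[90,-14,-60],[135,-21,-60],[180,-28,-60],[220,-34,-60],[220,-34,-60],[220,-34,-60],[220,-34,-60]],"delta_rot":[[0,0,0],[0,0,0],[0,0,0],[0,0,0],[0,0,0],[0,0,0],[0,0,0],[0,0,0],[0,0,0],[0,0,0]],"gripper":[-1,-1,-1,-1,-1,-1,-1,-1,-1,-1]}'; python3 -c "
from h import *
im=robot.camera('top'); cv2.imwrite('pics/t1.png',cv2.resize(im[150:260,118:330,::-1],(0,0),fx=3.5,fy=3.5))
go(.027,0,.039)"
```

```text
time: 5.15
position: [0.6019, 0.0513, 0.0966]
tool_rot: [0.709, 0.706, 0.0, 0.0]
ft_force: [-0.6, -0.5, -1.2]
grip_width: 0.0398
grip_force: 20.0
dp [ 1.7  0.5 57.6] rot [ 0.001  0.    -0.001] at rack [0.0253 0.0005] z 0.0966 F [-0.2 -0.7 -1.5] w 0.0396 t 5.2
```

View pics/t1.png

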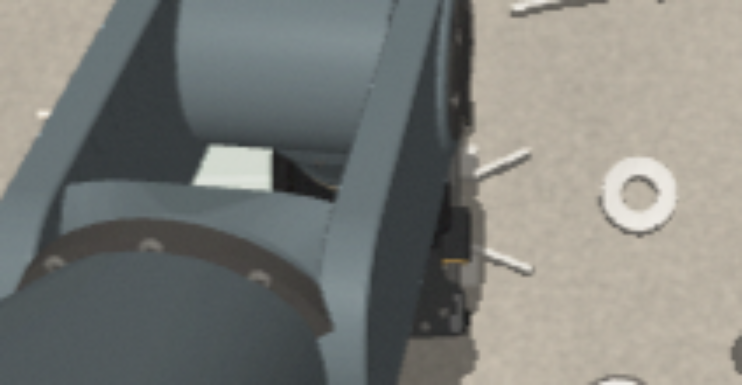

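The arm hides the lane from above, and only the flares at (500,160) and (505,260) are visible. I'll lower the tin slowly and watch the force.

```bash
python3 -m jog '{"dp":[[0,0.5,30],[0,0.5,34]],"delta_rot":[[0,0,0],[0,0,0]],"gripper":[-1,-1]}';python3 -m jog '{"dp":[[0,0,6],[0,0,12],[0,0,18],[0,0,22],[0,0,23],[0,0,23]],"delta_rot":[[0,0,0],[0,0,0],[0,0,0],[0,0,0],[0,0,0],[0,0,0]],"gripper":[-1,-1,-1,-1,-1,-1]}'; python3 -c "
from h import *
go(.027,0,.038)"
```

```text
time: 5.4
position: [0.6003, 0.0507, 0.0602]
tool_rot: [0.709, 0.705, -0.002, -0.002]
ft_force: [-0.9, 0.2, -0.7]
grip_width: 0.0397
grip_force: 20.0
time: 6.0
position: [0.602, 0.0523, 0.0395]
tool_rot: [0.708, 0.706, -0.0, -0.0]
ft_force: [-0.1, 0.8, -1.8]
grip_width: 0.0392
grip_force: 20.0
dp [0.3 0.6 1.5] rot [-0.    -0.     0.001] at rack [0.0267 0.0006] z 0.0395 F [-0.1  0.8 -1.8] w 0.0392 t 6.0
```

```bash
python3 -m jog '{"dp":[[0,0.5,1.5],[0,0.5,1.5],[0,0.5,1.5],[0,0.5,1.5],[0,0.5,1.5],[-30,0.5,1.5],[-60,0.5,1.5],[-60,0.5,12],[-60,0.5,12],[-60,0.5,12],[-60,0.5,12],[-60,0.5,12]],"delta_rot":[[0,0,0],[0,0,0],[0,0,0],[0,0,0],[0,0,0],[0,0,0],[0,0,0],[0,0.14,0],[0,0.28,0],[0,0.42,0],[0,0.56,0],[0,0.7,0]],"gripper":[-1,0.4,0.4,0.4,0.4,0.4,0.4,-1,-1,-1,-1,-1]}'; python3 -c "
from h import *
go(.057,0,.027,40)
im=robot.camera('side'); cv2.imwrite('pics/s2.png',cv2.resize(im[130:350,180:440,::-1],(0,0),fx=2.7,fy=2.7))"
```

```text
time: 7.2
position: [0.6031, -0.0087, 0.0285]
tool_rot: [0.665, 0.662, 0.246, -0.242]
ft_force: [0.4, -0.2, -0.5]
grip_width: 0.0289
grip_force: 0.0
dp [68.6 -0.9 60.3] rot [ 0.003 -0.006  0.002] at rack [-0.0343 -0.0009] z 0.0285 F [ 0.4 -0.2 -0.5] w 0.0289 t 7.2
```

View pics/s2.png

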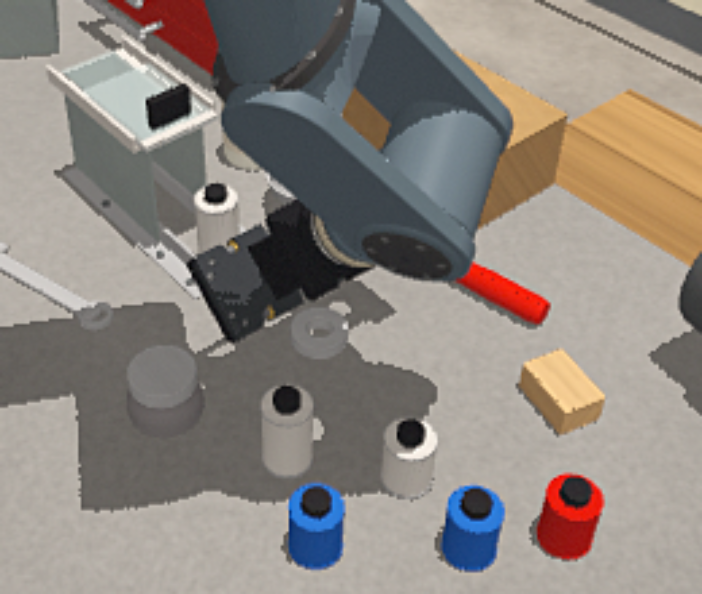

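The tall tin stands upright in the lane at about (215,205) with the leaned gripper behind it. I'll push it in.

```bash
python3 -m jog '{"dp":[[0,0,0],[12,-1,9.6],[19,-1,16],[27,-1,22.5],[33,-1,27.6],[39,-1,32.8],[45,-1,38],[51,-1,43],[57.5,-1,48],[64,-1,53.5],[70,-1,58.5],[70,-1,58.5]],"delta_rot":[[0,0,0],[0,0,0],[0,0,0],[0,0,0],[0,0,0],[0,0,0],[0,0,0],[0,0,0],[0,0,0],[0,0,0],[0,0,0],[0,0,0]],"gripper":[-1,-1,-1,-1,-1,-1,-1,-1,-1,-1,-1,-1]}'; python3 -c "
from h import *
go(.057,0,.027,40)
im=robot.camera('side'); cv2.imwrite('pics/s3.png',cv2.resize(im[130:350,180:440,::-1],(0,0),fx=2.7,fy=2.7))"
```

```text
time: 8.45
position: [0.601, 0.0848, 0.0278]
tool_rot: [0.665, 0.663, 0.243, -0.243]
ft_force: [0.0, -0.0, -0.3]
grip_width: 0.0004
grip_force: 0.1
dp [-2.2  1.6 -0.8] rot [-0.002 -0.003  0.001] at rack [0.0592 0.0016] z 0.0278 F [ 0.  -0.  -0.3] w 0.0004 t 8.45
```

View pics/s3.png

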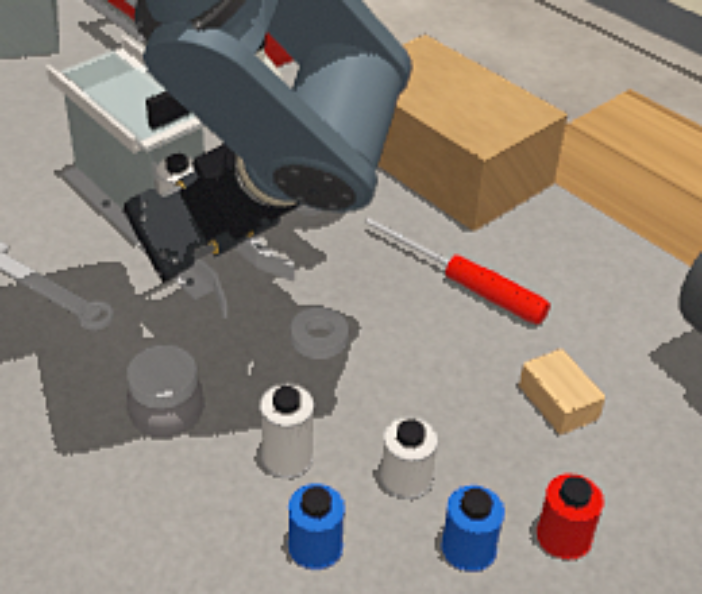

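The tall tin's cap is visible at about (177,163), upright under the cover edge.

```bash
python3 -c "
from h import *
print(w2r(atz('side',(245.2,190),.088)))
go(.507,-.1674,.13,rack=False)"
```

```text
[0.08583221 0.00195031]
dp [-126.8  -93.4 -240.6] rot [-0.001 -0.7    0.001] at rack [0.0588 0.0016] z 0.0277 F [-0.1 -0.4  0.1] w 0.0005 t 8.5
```

```bash
python3 -m jog '{"dp":[[-31,0,-26],[-61,0,-51],[-63,0,-100],[-127,-93,-240],[-127,-93,-240],[-127,-93,-240],[-127,-93,-240],[-127,-93,-240],[-127,-93,-240],[-127,-93,-240]],"delta_rot":[[0,0,0],[0,0,0],[0,0,0],[0,-0.15,0],[0,-0.3,0],[0,-0.45,0],[0,-0.6,0],[0,-0.7,0],[0,-0.7,0],[0,-0.7,0]],"gripper":[-1,-1,-1,0.4,0.4,0.4,0.4,0.4,0.4,0.4]}' 20; python3 -c "
from h import *
go(.507,-.1674,.031,rack=False)"
```

```text
time: 9.5
position: [0.5075, -0.1673, 0.1295]
tool_rot: [0.708, 0.706, 0.001, -0.001]
ft_force: [0.5, 0.2, -0.0]
grip_width: 0.0484
grip_force: 0.0
dp [-0.3 -0.5 98.5] rot [-0.001 -0.002  0.002] at rack [-0.1933  0.094 ] z 0.1295 F [ 0.5  0.2 -0. ] w 0.0484 t 9.5
```

Same sequence for the mid tin: descend, grip, lift, and carry it to x = 28 mm.

```bash
python3 -m jog '{"dp":[[0,0,0],[0,0,0],[0,0,40],[0,0,80],[0,0,98],[0,0,98],[0,0,98],[0,0,98],[0,0,98],[0,0,98]],"delta_rot":[[0,0,0],[0,0,0],[0,0,0],[0,0,0],[0,0,0],[0,0,0],[0,0,0],[0,0,0],[0,0,0],[0,0,0]],"gripper":[0.4,0.4,0.4,0.4,0.4,0.4,-1,-1,-1,-1]}' 20; python3 -c "
from h import *
go(.027,0,.09)"
```

```text
time: 10.5
position: [0.5084, -0.1684, 0.0328]
tool_rot: [0.709, 0.706, 0.0, 0.001]
ft_force: [-0.4, 0.2, 1.5]
grip_width: 0.0397
grip_force: 20.0
dp [221.3  93.3 -57.2] rot [0.002 0.001 0.001] at rack [-0.1944  0.0931] z 0.0328 F [-0.4  0.2  1.5] w 0.0397 t 10.5
```

```bash
python3 -m jog '{"dp":[[0,0,-40],[0,0,-60],[44,19,-60],[88,37,-60],[132,56,-60],[176,74,-60],[221,93,-60],[221,93,-60],[221,93,-60],[221,93,-40],[221,93,-30],[221,93,-30]],"delta_rot":[[0,0,0],[0,0,0],[0,0,0],[0,0,0],[0,0,0],[0,0,0],[0,0,0],[0,0,0],[0,0,0],[0,0,0],[0,0,0],[0,0,0]],"gripper":[-1,-1,-1,-1,-1,-1,-1,-1,-1,-1,-1,-1]}'; python3 -c "
from h import *
go(.027,0,.0335)"
```

```text
time: 11.7
position: [0.5995, 0.0515, 0.0601]
tool_rot: [0.709, 0.705, -0.002, -0.002]
ft_force: [0.4, 0.3, -0.7]
grip_width: 0.0393
grip_force: 20.0
dp [ 1.1  3.2 26.6] rot [-0.005 -0.    -0.001] at rack [0.0259 0.0031] z 0.0601 F [ 0.4  0.3 -0.7] w 0.0393 t 11.7
```

```bash
python3 -m jog '{"dp":[[0,1,2],[0,1,8],[0,1,14],[0,1,20],[0,1,24],[0,1,27],[0,1,27]],"delta_rot":[[0,0,0],[0,0,0],[0,0,0],[0,0,0],[0,0,0],[0,0,0],[0,0,0]],"gripper":[-1,-1,-1,-1,-1,-1,-1]}'; python3 -c "
from h import *
go(.027,0,.0325)"
```

```text
time: 12.4
position: [0.6021, 0.0528, 0.0341]
tool_rot: [0.708, 0.706, -0.0, -0.0]
ft_force: [0.3, -0.2, -0.9]
grip_width: 0.0396
grip_force: 20.0
dp [-0.2  0.4  1.6] rot [-0.001 -0.     0.001] at rack [0.0272 0.0004] z 0.0341 F [ 0.3 -0.2 -0.9] w 0.0396 t 12.4
```

```bash
python3 -m jog '{"dp":[[0,0.5,1.5],[0,0.5,1.5],[0,0.5,1.5],[0,0.5,1.5],[0,0.5,1.5],[-30,0.5,1.5],[-60,0.5,1.5],[-60,0.5,7],[-60,0.5,7],[-60,0.5,7],[-60,0.5,7],[-60,0.5,7]],"delta_rot":[[0,0,0],[0,0,0],[0,0,0],[0,0,0],[0,0,0],[0,0,0],[0,0,0],[0,0.14,0],[0,0.28,0],[0,0.42,0],[0,0.56,0],[0,0.7,0]],"gripper":[-1,0.4,0.4,0.4,0.4,0.4,0.4,-1,-1,-1,-1,-1]}'; python3 -c "
from h import *
go(.057,0,.027,40)"
```

```text
time: 13.6
position: [0.6037, -0.0083, 0.0287]
tool_rot: [0.665, 0.662, 0.246, -0.242]
ft_force: [-0.5, -0.4, -0.6]
grip_width: 0.0288
grip_force: 0.0
dp [68.1 -1.5 60.2] rot [ 0.003 -0.006  0.002] at rack [-0.0339 -0.0014] z 0.0287 F [-0.5 -0.4 -0.6] w 0.0288 t 13.6
```

```bash
python3 -m jog '{"dp":[[0,0,0],[12,0,9.6],[19,0,16],[27,0,22.5],[33,0,27.6],[39,0,32.8],[45,0,38],[51,0,43],[57.5,0,48],[64,0,53.5],[70,0,58.5],[70,0,58.5]],"delta_rot":[[0,0,0],[0,0,0],[0,0,0],[0,0,0],[0,0,0],[0,0,0],[0,0,0],[0,0,0],[0,0,0],[0,0,0],[0,0,0],[0,0,0]],"gripper":[-1,-1,-1,-1,-1,-1,-1,-1,-1,-1,-1,-1]}'; python3 -c "
from h import *
go(.057,0,.027,40)
im=robot.camera('side'); cv2.imwrite('pics/s4.png',cv2.resize(im[130:350,180:440,::-1],(0,0),fx=2.7,fy=2.7))"
```

```text
time: 14.8
position: [0.6022, 0.0855, 0.0279]
tool_rot: [0.665, 0.663, 0.243, -0.243]
ft_force: [0.3, -0.1, 0.8]
grip_width: 0.0006
grip_force: 0.1
dp [-2.8  0.4 -1.2] rot [-0.002 -0.003  0.001] at rack [0.0599 0.0004] z 0.0279 F [ 0.3 -0.1  0.8] w 0.0006 t 14.8
```

View pics/s4.png

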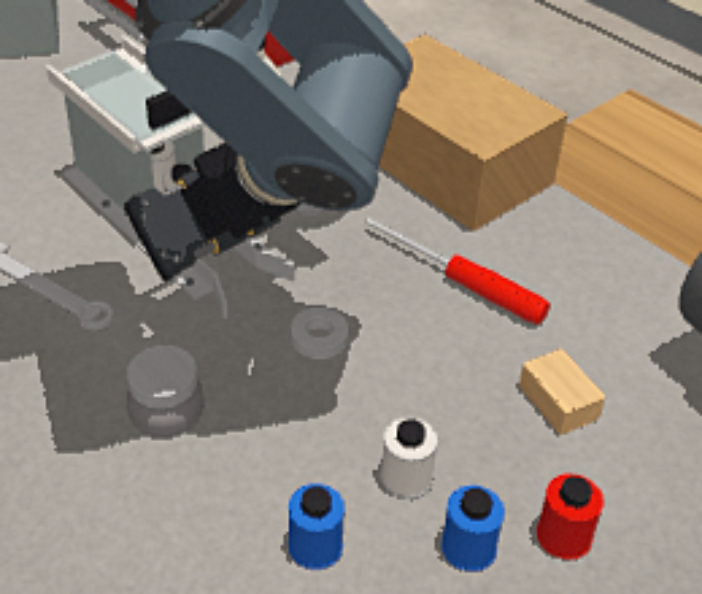

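Both tins are upright in the lane, with the mid cap near (180,177) and the tall cap at (157,150) behind it. Next is the short tin.

```bash
python3 -c "
from h import *
print(w2r(atz('side',(246.3,195.2),.072)))
go(.5682,-.2408,.11,rack=False)"
```

```text
[0.08390413 0.00118864]
dp [-196.1  -33.4 -272.9] rot [-0.002 -0.701  0.001] at rack [0.0594 0.0002] z 0.0278 F [-0.1 -0.1 -0.3] w 0.0004 t 14.85
```

```bash
python3 -m jog '{"dp":[[-31,0,-26],[-61,0,-51],[-63,0,-100],[-196,-33.5,-273],[-196,-33.5,-273],[-196,-33.5,-273],[-196,-33.5,-273],[-196,-33.5,-273],[-196,-33.5,-273],[-196,-33.5,-273],[-196,-33.5,-273],[-196,-33.5,-273]],"delta_rot":[[0,0,0],[0,0,0],[0,0,0],[0,-0.15,0],[0,-0.3,0],[0,-0.45,0],[0,-0.6,0],[0,-0.7,0],[0,-0.7,0],[0,-0.7,0],[0,-0.7,0],[0,-0.7,0]],"gripper":[-1,-1,-1,0.35,0.35,0.35,0.35,0.35,0.35,0.35,0.35,0.35]}' 20; python3 -c "
from h import *
go(.5682,-.2408,.025,rack=False)"
```

```text
time: 16.05
position: [0.568, -0.2411, 0.1096]
tool_rot: [0.708, 0.706, 0.0, -0.001]
ft_force: [0.4, -0.0, -0.1]
grip_width: 0.0572
grip_force: 0.0
dp [ 0.1  0.3 84.6] rot [-0.001 -0.002  0.001] at rack [-0.2668  0.0332] z 0.1096 F [ 0.4 -0.  -0.1] w 0.0572 t 16.05
```

```bash
python3 -m jog '{"dp":[[0,0,40],[0,0,75],[0,0,84],[0,0,84],[0,0,84],[0,0,84],[0,0,84],[0,0,84]],"delta_rot":[[0,0,0],[0,0,0],[0,0,0],[0,0,0],[0,0,0],[0,0,0],[0,0,0],[0,0,0]],"gripper":[0.35,0.35,0.35,0.35,-1,-1,-1,-1]}' 20; python3 -c "
from h import *
go(.027,0,.085)"
```

```text
time: 16.85
position: [0.5692, -0.2422, 0.0281]
tool_rot: [0.709, 0.706, 0.0, 0.001]
ft_force: [-0.2, -0.6, 4.3]
grip_width: 0.0393
grip_force: 20.0
dp [294.9  32.3 -57.3] rot [0.002 0.001 0.001] at rack [-0.268  0.032] z 0.0281 F [-0.2 -0.6  4.3] w 0.0393 t 16.85
```

```bash
python3 -m jog '{"dp":[[0,0,-40],[0,0,-60],[48,5,-60],[96,10.5,-60],[144,16,-60],[192,21,-60],[240,26,-60],[280,31,-60],[295,32,-60],[295,32,-60],[295,32,-40],[295,32,-30]],"delta_rot":[[0,0,0],[0,0,0],[0,0,0],[0,0,0],[0,0,0],[0,0,0],[0,0,0],[0,0,0],[0,0,0],[0,0,0],[0,0,0],[0,0,0]],"gripper":[-1,-1,-1,-1,-1,-1,-1,-1,-1,-1,-1,-1]}'; python3 -m jog '{"dp":[[0,0.5,0],[0,0.5,0]],"delta_rot":[[0,0,0],[0,0,0]],"gripper":[-1,-1]}';python3 -c "
from h import *
go(.027,0,.029)"
```

```text
time: 18.05
position: [0.601, 0.0515, 0.0558]
tool_rot: [0.709, 0.705, -0.001, -0.0]
ft_force: [-0.1, 0.4, -1.0]
grip_width: 0.0394
grip_force: 20.0
time: 18.25
position: [0.602, 0.0518, 0.0564]
tool_rot: [0.709, 0.705, -0.0, -0.0]
ft_force: [0.4, -0.1, -1.6]
grip_width: 0.0398
grip_force: 20.0
dp [ 0.8  0.5 27.4] rot [-0.001  0.    -0.001] at rack [0.0262 0.0005] z 0.0564 F [ 0.4 -0.1 -1.6] w 0.0398 t 18.25
```

```bash
python3 -m jog '{"dp":[[0,0.5,6],[0,0.5,12],[0,0.5,18],[0,0.5,22],[0,0.5,26],[0,0.5,27.5],[0,0.5,27.5]],"delta_rot":[[0,0,0],[0,0,0],[0,0,0],[0,0,0],[0,0,0],[0,0,0],[0,0,0]],"gripper":[-1,-1,-1,-1,-1,-1,-1]}';python3 -m jog '{"dp":[[0,0,0.5],[0,0,0.5],[0,0,0.5],[0,0,0.5],[-30,0,0.5],[-60,0,0.5],[-60,0,1],[-60,0,1],[-60,0,1],[-60,0,1],[-60,0,1],[-60,0,1]],"delta_rot":[[0,0,0],[0,0,0],[0,0,0],[0,0,0],[0,0,0],[0,0,0],[0,0.14,0],[0,0.28,0],[0,0.42,0],[0,0.56,0],[0,0.7,0],[0,0.7,0]],"gripper":[0.4,0.4,0.4,0.4,0.4,0.4,-1,-1,-1,-1,-1,-1]}'; python3 -c "
from h import *
go(.057,0,.027,40)
im=robot.camera('side'); cv2.imwrite('pics/s5.png',cv2.resize(im[130:350,180:440,::-1],(0,0),fx=2.7,fy=2.7))"
```

```text
time: 18.95
position: [0.6023, 0.0532, 0.0287]
tool_rot: [0.708, 0.706, -0.0, -0.0]
ft_force: [-0.1, 0.4, -0.2]
grip_width: 0.0396
grip_force: 20.0
time: 20.15
position: [0.6023, -0.0106, 0.0257]
tool_rot: [0.668, 0.661, 0.243, -0.242]
ft_force: [-0.7, 0.3, 0.6]
grip_width: 0.0209
grip_force: 0.0
dp [72.1 -0.6 59. ] rot [ 0.002 -0.002 -0.005] at rack [-0.0362 -0.0001] z 0.0257 F [-0.7  0.3  0.6] w 0.0209 t 20.15
```

View pics/s5.png

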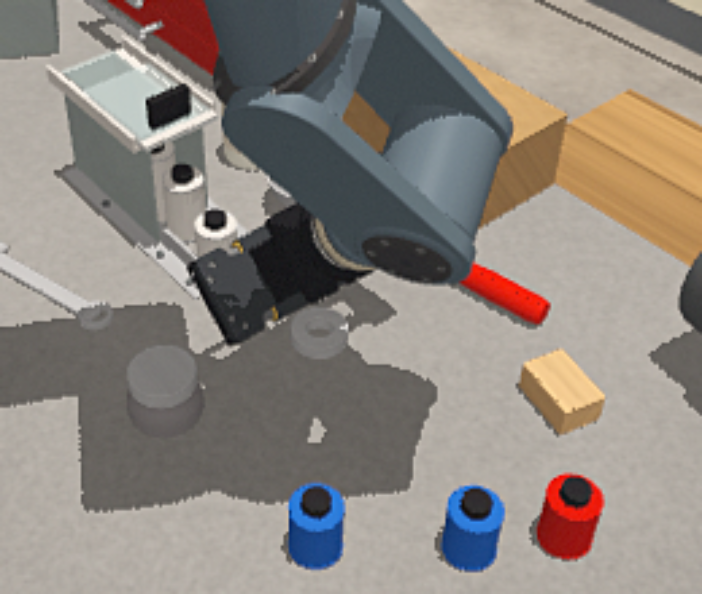

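All three tins are upright in line, with caps at about (157,150), (183,173) and (214,219). I'll push to just before the earliest stop position, then continue in small steps.

```bash
python3 -m jog '{"dp":[[0,0,0],[12,0,10],[20,0,16.8],[28,0,23.5],[34,0,28.5],[40,0,33.6],[46,0,38.6],[52,0,43.6],[58,0,48.6],[64,0,53.7],[70,0,58.7],[73,0,61.2]],"delta_rot":[[0,0,0],[0,0,0],[0,0,0],[0,0,0],[0,0,0],[0,0,0],[0,0,0],[0,0,0],[0,0,0],[0,0,0],[0,0,0],[0,0,0]],"gripper":[-1,-1,-1,-1,-1,-1,-1,-1,-1,-1,-1,-1]}'; python3 -c "
from h import *
go(.07,0,.027,40)"
```

```text
time: 21.4
position: [0.6039, 0.0882, 0.0284]
tool_rot: [0.666, 0.663, 0.243, -0.241]
ft_force: [1.3, -4.6, 2.4]
grip_width: 0.0005
grip_force: 2.4
dp [ 4.7 -1.2  5.8] rot [ 0.002 -0.001  0.001] at rack [ 0.0626 -0.0012] z 0.0284 F [ 1.3 -4.6  2.4] w 0.0005 t 21.4
```

```bash
python3 -m jog '{"dp":[[1.1,0,1],[2.3,0,1.9],[3.4,0,2.9]],"delta_rot":[[0,0,0],[0,0,0],[0,0,0]],"gripper":[-1,-1,-1]}'; python3 -c "
from h import *
go(.07,0,.027,40)"
```

```text
time: 21.7
position: [0.6038, 0.0921, 0.0283]
tool_rot: [0.666, 0.663, 0.243, -0.241]
ft_force: [2.2, -5.4, 4.1]
grip_width: 0.0005
grip_force: 2.6
dp [ 1.9 -1.1  3.3] rot [ 0.002 -0.001  0.   ] at rack [ 0.0665 -0.0011] z 0.0283 F [ 2.2 -5.4  4.1] w 0.0005 t 21.7
```

```bash
for i in 1 2; do python3 -m jog '{"dp":[[1.1,0,1],[2.3,0,1.9]],"delta_rot":[[0,0,0],[0,0,0]],"gripper":[-1,-1]}' | sed -n 2,4p; done
```

```text
position: [0.6041, 0.0942, 0.0283]
tool_rot: [0.666, 0.663, 0.243, -0.24]
ft_force: [1.6, -8.4, 3.8]
position: [0.6046, 0.0962, 0.0283]
tool_rot: [0.666, 0.663, 0.243, -0.239]
ft_force: [0.8, -11.1, 5.1]
```

```bash
python3 -m jog '{"dp":[[0.8,0,0.6],[0.8,0,0.6],[0.8,0,0.6],[0.8,0,0.6],[0.8,0,0.6],[0.8,0,0.6]],"delta_rot":[[0,0,0],[0,0,0],[0,0,0],[0,0,0],[0,0,0],[0,0,0]],"gripper":[-1,-1,-1,-1,-1,-1]}';python3 -c "
from h import *
go(.07,0,.027,40)"
```

```text
time: 22.7
position: [0.6048, 0.0967, 0.0283]
tool_rot: [0.666, 0.663, 0.243, -0.239]
ft_force: [0.8, -11.7, 4.7]
grip_width: 0.0007
grip_force: 5.4
dp [-1.7 -2.1  0.3] rot [0.005 0.003 0.001] at rack [ 0.0711 -0.0021] z 0.0283 F [  0.8 -11.7   4.7] w 0.0007 t 22.7
```

```bash
python3 -m jog '{"dp":[[-1.1,0,-1],[-2.3,0,-2],[-3.5,0,-2.9],[-4.6,0,-3.9],[-6,0,-5],[-9,0,-7.5],[-20,0,-17],[-50,0,-42],[-75,0,-63],[-75,0,-63]],"delta_rot":[[0,0,0],[0,0,0],[0,0,0],[0,0,0],[0,0,0],[0,0,0],[0,0,0],[0,0,0],[0,0,0],[0,0,0]],"gripper":[-1,-1,-1,-1,-1,-1,-1,-1,-1,-1]}';python3 -c "
from h import *
go(-.03,0,.21)
im=robot.camera('side'); cv2.imwrite('pics/s6.png',cv2.resize(im[130:260,180:310,::-1],(0,0),fx=4,fy=4))"
```

```text
time: 23.7
position: [0.6039, -0.0036, 0.0278]
tool_rot: [0.667, 0.662, 0.244, -0.239]
ft_force: [-0.2, -0.6, -0.4]
grip_width: 0.0007
grip_force: 0.0
dp [ 116.4   -1.1 -140.2] rot [ 0.004 -0.697 -0.003] at rack [-0.0292 -0.0017] z 0.0278 F [-0.2 -0.6 -0.4] w 0.0007 t 23.7
```

View pics/s6.png

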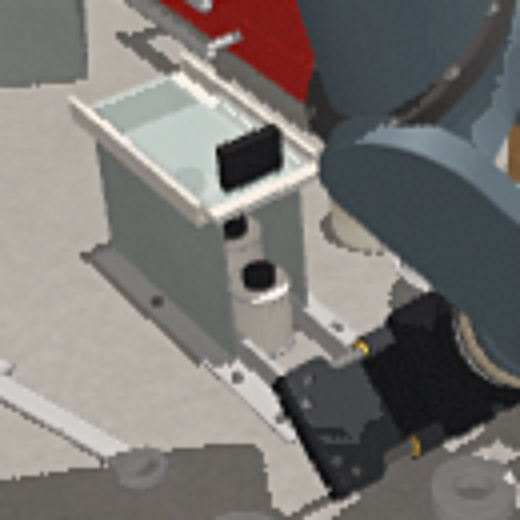

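The row stands closed up and upright, with the short cap at (259,275) and the mid cap at (235,227). I'll check spacing and move up to the cover handle.

```bash
python3 -c "
from h import *
print(w2r(atz('side',(244.4,198.4),.056)),w2r(atz('side',(238.4,186.4),.072)))"
python3 -m jog '{"dp":[[28,0,-34],[56,0,-68],[84,0,-102],[116,-1,-140],[116,-1,-140],[116,-1,-140],[116,-1,-140],[116,-1,-140]],"delta_rot":[[0,-0.14,0],[0,-0.28,0],[0,-0.42,0],[0,-0.56,0],[0,-0.697,0],[0,-0.697,0],[0,-0.697,0],[0,-0.697,0]],"gripper":[-1,-1,-1,-1,-1,-1,-1,-1]}';python3 -c "
from h import *
go(.13,0,.139)"
```

```text
[0.09344725 0.00194058] [ 0.12828235 -0.00404366]
time: 24.55
position: [0.5998, 0.0001, 0.208]
tool_rot: [0.709, 0.705, 0.0, -0.003]
ft_force: [0.6, -0.2, 0.1]
grip_width: 0.0007
grip_force: 0.0
dp [155.2   2.7  69.8] rot [-0.005 -0.005 -0.   ] at rack [-0.0255  0.0025] z 0.208 F [ 0.6 -0.2  0.1] w 0.0007 t 24.55
```

```bash
python3 -m jog '{"dp":[[40,2,0],[80,2,0],[120,2,0],[155,2,0],[155,2,0],[155,2,30],[155,2,55],[155,2,69],[155,2,69],[155,2,69]],"delta_rot":[[0,0,0],[0,0,0],[0,0,0],[0,0,0],[0,0,0],[0,0,0],[0,0,0],[0,0,0],[0,0,0],[0,0,0]],"gripper":[-1,-1,-1,-1,-1,-1,-1,-1,-1,-1]}';python3 -c "
from h import *
go(.037,0,.14)"
```

```text
time: 25.55
position: [0.6043, 0.1545, 0.1412]
tool_rot: [0.709, 0.705, 0.001, -0.001]
ft_force: [0.1, -1.0, -0.7]
grip_width: 0.0002
grip_force: 0.0
dp [-91.9  -1.2   0.9] rot [-0.001 -0.003 -0.001] at rack [ 0.1289 -0.0013] z 0.1412 F [ 0.1 -1.  -0.7] w 0.0002 t 25.55
```

```bash
python3 -m jog '{"dp":[[-8,-1,0],[-16,-1,0],[-24,-1,0],[-32,-1,0],[-40,-1,0],[-48,-1,0],[-56,-1,0],[-64,-1,0],[-72,-1,0],[-80,-1,0],[-84,-1,0],[-86,-1,0]],"delta_rot":[[0,0,0],[0,0,0],[0,0,0],[0,0,0],[0,0,0],[0,0,0],[0,0,0],[0,0,0],[0,0,0],[0,0,0],[0,0,0],[0,0,0]],"gripper":[-1,-1,-1,-1,-1,-1,-1,-1,-1,-1,-1,-1]}';python3 -c "
from h import *
go(.037,0,.14)"
```

```text
time: 26.75
position: [0.6027, 0.069, 0.1411]
tool_rot: [0.709, 0.705, 0.001, -0.001]
ft_force: [1.5, 3.0, 1.8]
grip_width: 0.0007
grip_force: 1.5
dp [-6.4 -0.1  1.1] rot [ 0.    -0.003 -0.   ] at rack [ 0.0434 -0.0001] z 0.1411 F [1.5 3.  1.8] w 0.0007 t 26.75
```

Pushing with the expected 3 N of friction. I'll continue in small steps until it meets the end stop.

```bash
for i in 1 2 3; do python3 -m jog '{"dp":[[-1.5,0,0],[-3,0,0]],"delta_rot":[[0,0,0],[0,0,0]],"gripper":[-1,-1]}' | sed -n '2p;4p'; done
```

```text
position: [0.6027, 0.0667, 0.1411]
ft_force: [1.3, 2.7, 0.7]
position: [0.6026, 0.0665, 0.1412]
ft_force: [1.8, 13.7, 1.7]
position: [0.6026, 0.0664, 0.1413]
ft_force: [2.8, 20.6, 2.0]
```

A hard stop was reached. I'll back off, lift clear and check with the camera.

```bash
python3 -m jog '{"dp":[[0,0,0],[10,0,0],[25,0,0],[25,0,-40],[25,0,-80],[-20,0,-120],[-60,0,-120],[-100,40,-120],[-140,80,-120],[-180,80,-120],[-220,80,-120],[-220,80,-120]],"delta_rot":[[0,0,0],[0,0,0],[0,0,0],[0,0,0],[0,0,0],[0,0,0],[0,0,0],[0,0,0],[0,0,0],[0,0,0],[0,0,0],[0,0,0]],"gripper":[-1,-1,-1,-1,-1,-1,-1,-1,-1,-1,-1,-1]}';python3 -c "
from h import *
t=robot.camera('top'); s=robot.camera('side')
for n,im,b in(('top',t,(170,180,275,225)),('side',s,(220,150,290,210))): print(n,blobs(im[:,:,::-1],b,60,8))
cv2.imwrite('pics/f.png',np.hstack([cv2.resize(t[165:250,115:275,::-1],(400,212)),cv2.resize(s[140:225,190:350,::-1],(400,212))]))
for c,uv in(('top',(227.5,202)),): pass
"
```

```text
time: 28.55
position: [0.6809, -0.1665, 0.2591]
tool_rot: [0.711, 0.703, -0.001, -0.001]
ft_force: [-0.8, 0.3, -0.5]
grip_width: 0.0004
grip_force: 0.0
top [(array([245.9, 194.3]), np.int32(93), array([240, 183,  10,  25])), (array([235.2, 213.3]), np.int32(99), array([228, 199,  15,  26]))]
side [(array([259. , 182.4]), np.int32(196), array([251, 174,  17,  18])), (array([244.3, 198.6]), np.int32(44), array([241, 195,   8,   7]))]
```

View pics/f.png

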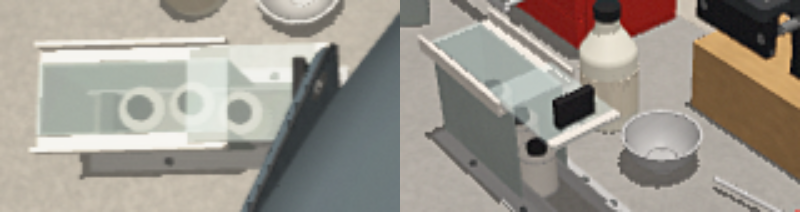

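The final view shows three tins in a closed row under the hood and cover, with the handle at the front. Now a numeric check.

```bash
python3 -c "
from h import *
print('handle',w2r(atz('side',(259,182.4),.145)))
for uv,z in(((142,110),.09),((192,103),.074),((240,112),.058)): print(w2r(atz('top',((uv[0]+.5)/2.5-.5+115,(uv[1]+.5)/2.5-.5+165),z)))
o=robot.get_obs(); print(o['time'],o['ft_force'])"
```

```text
handle [ 0.02521427 -0.00085608]
[0.16970123 0.00364042]
[ 0.13089683 -0.0044001 ]
[0.09200898 0.00184548]
28.65 [-0.29777882  0.51479358 -1.0693993 ]
```

```bash
python3 -c "
from rig import robot
print(robot.hand_in())"
```

```text
the job is handed in; nothing more can be done
None
```

The three tins are in the rack in order: tall, then mid, then short. I pressed the row on the sprung stop at about 12 N and pulled the cover shut until it met its hard stop. I handed the job in at about 29 s, but the hand-in gave no verdict; by camera the cover's travel was about 83 mm, just over the 81 mm needed and only good to about 2 mm.

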